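Eject an injector from its holder and lay it in the sorting pan

TASK

Push the tab of the spring ejector all the way along its slot to its stop so that the injector slides out of the covered holder onto the apron, then let the slide spring back home. Pick the injector up and lay it flat on the bare rubber pad in the free lane of the pan, nozzle pointing the same way as its two neighbours: set it down before you let go, and leave the other things where they are.

Things in the scene. Friction and masses are not known exactly. Their poses are not given: they have to be found in the camera images.
- holder: fixed. Origin on the bench; y axis = ejection direction. Grey base plate 100 wide (x), 10 thick, y=-90..206 mm. On it an aluminium cover 52 wide, y=-86..70, top at z=46 mm; inside, a channel 32 wide, 30 high; a 14 mm slot runs along the middle of its roof. The plate from y=70 to 206 (top z=10) is the open apron
- mouth (a point): centre of the channel's open end, on the apron's surface (holder y=70, z=10 mm); axes as the holder's
- ejector (a joint): travel of the spring ejector slide along the holder's +y: 0 home, 0.130 m at its stop (injector then wholly out, its tail 3 mm past the mouth). The spring needs 3 N at home, 10 N at the stop, and drives it home when let go. It pushes on the injector's rear end
- tab (a point): middle of the upper edge of the slide's dark steel tab, a plate 40 wide (x), 12 thick (y), 34 high standing over the roof slot, from holder z=49 to z=83 mm; it moves with the slide (holder y=-66 at home)
- injector: steel injector in the holder's channel, 120 long on its y axis, nozzle to +y; origin mid-length on its underside. Head: block 30 wide, 28 high, y=-48..10 mm; behind it a 26 x 24 black connector to y=-60; in front a 24 mm round collar to y=24, 17 mm nozzle to y=48, 9 mm tip to y=60, axis z=14. Mass centre y=-15; 0.3 kg. Starts hidden under the cover, tip 5 mm inside the mouth
- nozzle_tip (a point): the injector's nozzle tip (y=60, z=14 mm of the injector)
- pan: fixed shallow steel pan, 275 (x) by 180 (y), walls and two dividers 16 high, 4 thick, floor 4 mm thick: three lanes 86 mm wide side by side along x, each running along y. Origin on the bench under its centre
- pad: black rubber pad, 70 (x) by 150 (y), 2 thick, in the middle of the free lane, long side along the lane. Origin under its centre, on the pan's floor; its +y is the way the nozzles must point. Its top is 6 mm over the bench
- injector_b: like injector, lying in another lane of the pan, nozzle to +y
- injector_c: like injector, lying in another lane of the pan, nozzle to +y
- cup: open steel cup, 70 in diameter, 60 high, a bystander; origin under its centre
- spanner: steel spanner lying on the bench, 170 long along x, a bystander; origin under its middle

How it is judged (in metres and radians):
On the way, in this order (a step that is already met when the one before it is completed fails the run):
1. press the ejector slide to within 4 mm of its stop (at least 126 mm along), so that the injector's tip is at least 115 mm out of the mouth (value of joint ejector above 0.126 m and y of nozzle_tip in the frame of mouth above 0.115 m), for 0.1 s.
2. let the slide spring back to within 5 mm of home while the injector stays out on the apron (value of joint ejector below 0.005 m and y of nozzle_tip in the frame of mouth above 0.115 m and z of injector in the frame of mouth below 0.005 m), for 0.1 s.
3. set the injector down on the pad (within 18 mm of its centre, underside within 4 mm of its top) while the fingers still hold it (horizontal distance between injector and pad below 0.018 m and z of injector in the frame of pad below 0.006 m and contact force between the fingers and injector above 1 N), for 0.1 s.
At the end, for the whole second after the job is handed in: The injector lies flat and at rest on the rubber pad, its middle within 18 mm of the pad's centre, along the lane within 0.2 rad, nozzle towards the pad's +y like its neighbours; the ejector slide is home within 5 mm (horizontal distance between injector and pad below 0.018 m and z of injector in the frame of pad below 0.005 m and angle between injector's own z axis and vertical below 0.1 rad and angle between the y axis of injector and the y axis of pad, either way round below 0.2 rad and y of nozzle_tip in the frame of pad above 0.03 m and linear speed of injector below 0.01 m/s and value of joint ejector below 0.005 m); the robot touches nothing.
It fails at once if one of the two other injectors is moved by more than 12 mm (distance of any of injector_b, injector_c from where it was at the start of the episode above 0.012 m).
It fails at once if the cup or the spanner is moved by more than 20 mm (distance of any of cup, spanner from where it was at the start of the episode above 0.02 m).
It also fails if it takes over 58 s, if anything falls off the work surface, if the arm or the gripper's body presses on something with over 40 N, if the wrist force passes 120 N, or if a joint passes its speed limit or range.

ROBOT

A 6-joint arm with a two-finger parallel gripper is mounted at the origin on the work surface. World frame = base frame: x ahead of the robot, y to its left, z up, the work surface at z = 0. Lengths are in mm, angles in rad, forces in N, time in s.
With the tool pointing down it reaches from about 350 to 775 mm from the base axis. Payload 7.3 kg.
Tool frame: the origin (TCP) lies at the very end of the fingers, on their centre line; the grasp point (between the pads) lies 19 mm behind it; z points along the fingers, y is the line along which they close (so a half turn about z gives the same grasp; the last joint's range is limited). The gripper opens to 92 mm and grips with 3 to 60 N. Pads are 19 mm wide; open, the fingers measure 130 mm over their backs; the gripper's body (75 mm by 190 mm) begins 47 mm behind the grasp point.
Start: joints at [-1.315, 0.342, 1.524, -0, 1.275, -0.146], TCP at [205.338, -483.199, 226.741] pointing down, gripper open.
Joint ranges: [-2.53, 2.53], [-0.77, 2.02], [0.04, 2.7], [-1, 4.14], [0.28, 2.66], [-3.11, 3.11]. Speed limits (rad/s): [2.57, 2.57, 3.14, 3.14, 3.14, 3.14].

INTERFACE

Orientations are given as [roll, pitch, yaw] about the fixed x, y, z axes, in that order (R = Rz(yaw) Ry(pitch) Rx(roll)).
In Python, from plant import get_obs, optics, ticket, finder gives the robot as it stands.
- The arm moves only by the tool send_rows, never from a script. Its arguments are lists of equal length, an entry for each row: "offset": the shift along the tool's x, y, z scaled (see below), a list of three; "delta_rot": the turn, a rotation vector about the tool's x, y, z scaled (see below), a list of three. In form: {"offset": [[dx, dy, dz], ...], "delta_rot": [[rx, ry, rz], ...]}. A call has 1 to 8 rows; each row is the pose to reach, as a shift and turn from the pose commanded when the call began, along the tool's axes at that moment, turning the shorter way round; what a row does not reach only later rows make up. The controller multiplies each number of a shift by 120 mm and each number of a turn by 360 degrees. A row lasts 1/8 s, in which the tool goes at most 62.5 mm and 10.7 degrees, less where a joint would pass 70% of its speed; a pose out of reach is approached as far as the arm can. A call with a number of a shift or a turn outside -1 to 1 is refused whole. A call with a gripper value outside its range is refused whole. "grip" is the opening, from 0 (shut) to 1 (fully open), set as the call begins (left out, the last holds). The fingers move at their own pace and stop on an object; the grip force is fixed at half the most. Time passes only in rows, so rows that repeat a pose let the fingers close. It gives the time, the measured TCP pose, the force, the opening and the grip force at its end, in the units of the state.
- get_obs(): the state, without advancing time (a new reading comes with each control period).
- optics.capture(name): name is "scene" or "top" or "wrist"; returns the picture (384x512x3 uint8, red, green, blue); there is no depth.
- optics.get_calibration(name): a dict with "fx", "fy", "cx", "cy" (pixels), "world_from_camera" (4x4, takes a point from camera to world coordinates). Camera axes: x right, y down, z forward; pixel columns grow to the right and rows downward; lengths in mm; the calibration is good to about 2 mm. A picture is of the moment at which its call begins: read the wrist's pose just before it. get_calibration takes no time and is no camera call; for the wrist camera it gives the pose at the moment of the call.
- ticket.close_job(): hands the job in; it is judged then, once.
Trained networks look in the newest picture that a camera, given by its name, has taken for a name from the list of things; names that differ only in an ending like _2 or _b are one class to them, and where a whole thing is asked for, a point or a joint stands for the part that bears it (a point fixed in the world has none). Each returns a list of dicts, best first, with "confidence" (0 to 1); they miss things now and then, are a little off and sometimes report something else, mostly with a low value. They report only what shows in the picture. A call takes as long as a camera call.
- finder.boxes_of(target, camera): "box" ([left, top, right, bottom] in pixels, round what is visible of it).
- finder.silhouettes(target, camera): "region" (384x512 bool, what is visible of it) and "box" ([left, top, right, bottom] in pixels, round what is visible of it).
- finder.pinpoint(target, camera): "uv" ([column, row] in pixels: a listed point, or the origin of a listed thing).
The state is a dict: "time": time; "joint_positions": joint angles; "dq": joint speeds; "tau": joint torques, N m; "tool_pos": TCP position; "tcp_rot": TCP orientation; "contact_force": force on the tool from outside, world axes, zero at the start; "moment": the same for the moment, N m; "grip_width": finger opening in mm; "finger_force": force on a finger pad.
Only numpy, scipy, OpenCV 4.12 (cv2) and the standard library are available. Lean on these libraries where they do the work, as an engineer would, in place of code of your own. Each camera call takes 0.05 s, during which the arm holds its last target. There are 200 camera calls.

## Working session

There is one attempt and no reset: what is moved stays moved. The work goes in short steps, Python scripts to look and compute and a tool call to move; the robot and the scene stay as the last step left them, time stands still between calls to the robot, and variables do not carry over. Pictures are saved under pics/ and viewed, at most 10 in all, crops included, and the job is handed in when it is done.

Besides the shell and the picture viewer there is one more tool, called after "Call:" in YAML: its name, and indented under it one key for each argument. send_rows: Moves the arm, as the interface text tells. Its arguments: {"type":"object","properties":{"offset":{"type":"array"},"delta_rot":{"type":"array"},"grip":{"type":"number"}},"required":["offset","delta_rot"]}

```bash
mkdir -p pics; cat > h.py <<'E'
import numpy as np,cv2
from plant import get_obs,optics,ticket,finder
def ray(cam,uv,z,C=None):
    C=C or optics.get_calibration(cam);T=np.array(C["world_from_camera"])
    d=T[:3,:3]@np.array([(uv[0]-C["cx"])/C["fx"],(uv[1]-C["cy"])/C["fy"],1.]);o=T[:3,3]
    return o+d*(z-o[2])/d[2]
def save(n,im): cv2.imwrite("pics/"+n,im[:,:,::-1])
E
python3 - <<'E'
from h import *
o=get_obs();print({k:np.round(o[k],3) for k in o})
Z={"tab":83,"mouth":10,"pad":4,"cup":0,"spanner":0,"injector_b":4,"holder":0,"pan":0}
ims=[]
for c in ("top","scene"):
    im=optics.capture(c);ims.append(im)
    for t,z in Z.items():
        for r in finder.pinpoint(t,c)[:3]:
            print(c,t,np.round(r["uv"],1),round(r["confidence"],2),np.round(ray(c,r["uv"],z),1))
    C=optics.get_calibration(c);print(np.round(np.array(C["world_from_camera"])[:3,3]))
save("a.png",ims[0]);save("b.png",ims[1])
E
```

```text
{'time': np.float64(0.0), 'joint_positions': array([-1.315,  0.343,  1.525,  0.   ,  1.275, -0.146]), 'dq': array([ 0.001, -0.   ,  0.   ,  0.002, -0.001,  0.001]), 'tau': array([-2.0000e-03, -4.3125e+01, -2.4421e+01,  7.2000e-02,  5.6000e-02,
       -0.0000e+00]), 'tool_pos': array([ 205.239, -482.775,  226.043]), 'tcp_rot': array([-3.14 , -0.   ,  0.402]), 'contact_force': array([-0.135, -0.525,  0.499]), 'moment': array([ 0.022, -0.018, -0.023]), 'finger_force': np.float64(0.0), 'grip_width': np.float64(91.72)}
top tab [407.3 292.7] 0.79 [ 461.  -329.4   83. ]
top mouth [332.7 265.9] 0.91 [ 491.  -197.8   10. ]
top pad [157.4 184.6] 0.7 [604.3 218.1   4. ]
top pad [142.4 215.7] 0.21 [528.4 234.5   4. ]
top cup [262.4 122.6] 0.82 [797.5   7.    0. ]
top spanner [360.1 159.7] 0.55 [ 744.  -233.3    0. ]
top injector_b [131.1 258.8] 0.63 [431.7 235.7   4. ]
top injector_b [358.6 277.2] 0.6 [ 477.2 -256.9    4. ]
top injector_b [143.6 222.5] 0.58 [513.9 228.1   4. ]
top holder [359.1 275.8] 0.87 [ 480.5 -258.7    0. ]
top holder [359.4 277.1] 0.64 [ 477.9 -259.7    0. ]
top pan [144.  218.5] 0.59 [523.3 230.8   0. ]
[445. -41. 775.]
scene tab [225.5 125.4] 0.45 [ 471.6 -315.    83. ]
scene mouth [245.2 170.1] 0.6 [ 499.6 -191.5   10. ]
scene mouth [247.5 161. ] 0.39 [ 467.6 -222.9   10. ]
scene pad [332.9 301. ] 0.87 [623.8 222.    4. ]
scene cup [191.1 272.1] 0.76 [781.8   7.    0. ]
scene spanner [153.7 200.6] 0.92 [ 740.4 -238.8    0. ]
scene spanner [367.4 273.2] 0.66 [523.6 220.6   0. ]
scene spanner [189.2 274.7] 0.28 [787.8  10.1   0. ]
scene injector_b [398.1 252. ] 0.74 [435.3 227.9   4. ]
scene injector_b [371.6 276.2] 0.59 [526.7 231.5   4. ]
scene injector_b [236.1 159.1] 0.51 [ 480.6 -258.4    4. ]
scene holder [235.8 158.3] 0.93 [ 475.1 -267.6    0. ]
scene pan [369.7 274.1] 0.83 [522.  224.7   0. ]
[957. 427. 529.]
```

View pics/a.png

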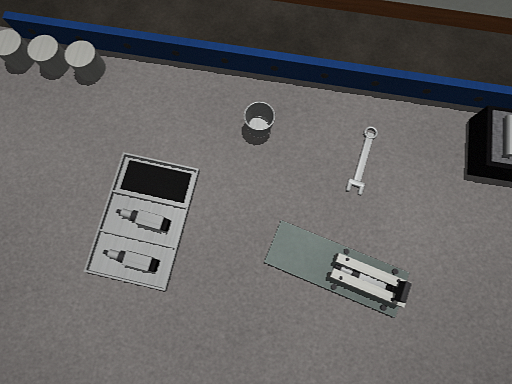

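View pics/b.png

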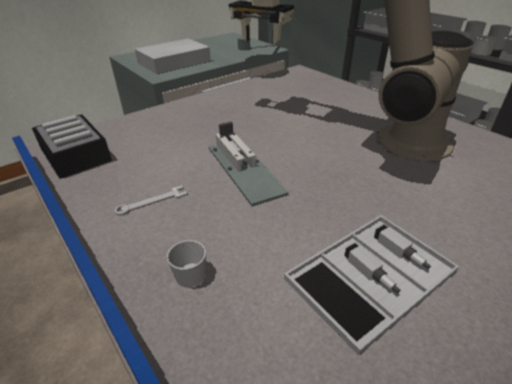

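The top view shows the plate with its apron pointing left (world +y) and the tab at about (405,292). The pan has its free lane and black pad at about (157,182), and both neighbours' nozzles point left. The cup at (259,118) and the spanner at (362,160) are clear of the route. The scene view agrees with this.

```bash
cat > m.py <<'E'
from h import *
im=cv2.imread("pics/a.png").astype(int);B,G,R=im[...,0],im[...,1],im[...,2]
def rect(mask,win,z):
    m=np.zeros(mask.shape,np.uint8);x0,y0,x1,y1=win;m[y0:y1,x0:x1]=mask[y0:y1,x0:x1]
    n,l,s,_=cv2.connectedComponentsWithStats(m);k=1+np.argmax(s[1:,4])
    v,u=np.where(l==k);P=np.array([ray("top",(a,b),z)[:2] for a,b in zip(u,v)],np.float32)
    return cv2.minAreaRect(P),P
def show(n,r):
    b=cv2.boxPoints(r);print(n,np.round(r[0],1),np.round(r[1],1),round(r[2],2),np.round(b,0).tolist())
show("pad",rect(R+G+B<60,(100,140,210,215),6)[0])
show("plate",rect((G-R>6),(240,200,430,330),10)[0])
print(im[182,157],im[245,300],im[245,240])
C=optics.get_calibration("top");print(C["fx"])
E
python3 m.py; python3 - <<'E'
from h import *
im=cv2.imread("pics/a.png");a=cv2.resize(im[210:325,255:420],None,fx=4.5,fy=4.5,interpolation=cv2.INTER_CUBIC);cv2.imwrite("pics/c.png",a)
E
```

```text
pad [611.8 223.3] [148.6  69.3] 86.87 [[573.0, 151.0], [642.0, 147.0], [650.0, 296.0], [581.0, 299.0]]Traceback (most recent call last):
  File "m.py", line 11, in <module>
    show("plate",rect((G-R>6),(240,200,430,330),10)[0])
                 ~~~~^^^^^^^^^^^^^^^^^^^^^^^^^^^^^^
  File "m.py", line 6, in rect
    v,u=np.where(l==k);P=np.array([ray("top",(a,b),z)[:2] for a,b in zip(u,v)],np.float32)
                                   ~~~^^^^^^^^^^^^^^^
  File "h.py", line 4, in ray
    C=C or optics.get_calibration(cam);T=np.array(C["world_from_camera"])
           ~~~~~~~~~~~~~~~~~~~~~~^^^^^
ValueError: time passes only in moves, steps and waits
```

View pics/c.png

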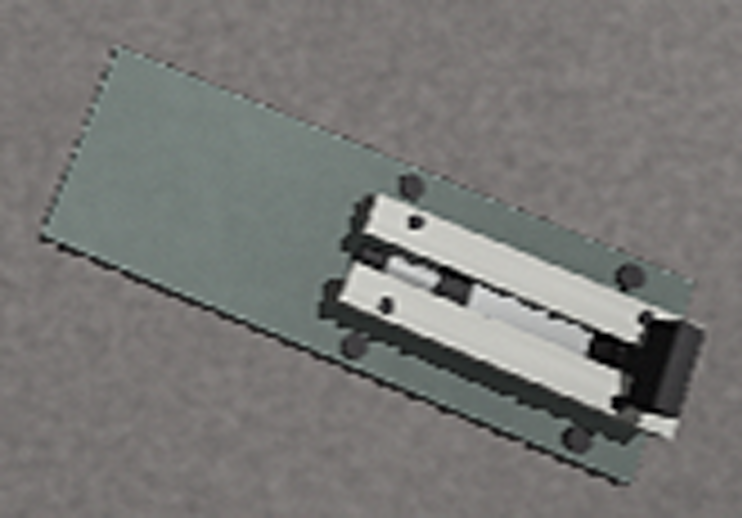

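The crop shows the plate's corners clearly at crop pixels (117,48), (43,238), (628,484) and (692,282), with the tab at the right end, so it is home.

```bash
python3 - <<'E'
from h import *
C=optics.get_calibration("top")
q=np.array([[117,48],[43,238],[628,484],[692,282]])/4.5+[255-.4,210-.4]
P=np.array([ray("top",p,10,C)[:2] for p in q]);print(np.round(P,1))
print("sides",[round(np.linalg.norm(P[i]-P[(i+1)%4]),1) for i in range(4)])
print("angs",np.degrees([np.arctan2(*(a-b)[::-1]) for a,b in((P[0],P[3]),(P[1],P[2]))]))
# least squares fit of model
from scipy.optimize import least_squares
M=np.array([[50,206],[-50,206],[-50,-90],[50,-90]])
f=lambda s:(np.c_[np.cos(s[2])*M[:,0]-np.sin(s[2])*M[:,1],np.sin(s[2])*M[:,0]+np.cos(s[2])*M[:,1]]+s[:2]-P).ravel()
s=least_squares(f,[480,-260,-.1]).x;print("holder",s,np.round(f(s),1))
R=np.array([[np.cos(s[2]),-np.sin(s[2])],[np.sin(s[2]),np.cos(s[2])]])
for n,p in dict(tab=(0,-66),mouth=(0,70),pre=(0,-105),inj=(0,133),grasp=(0,118)).items(): print(n,np.round(R@p+s[:2],1))
E
```

```text
[[ 569.9  -72.1]
 [ 473.1  -51.4]
 [ 408.9 -336.6]
 [ 505.3 -359. ]]
sides [np.float64(99.0), np.float64(292.3), np.float64(99.0), np.float64(294.1)]
angs [77.3262272  77.31823785]
holder [ 4.76568013e+02 -2.61374536e+02 -2.21099539e-01] [ 0.7  0.8 -0.1  2.  -0.8 -1.6  0.3 -1.1]
tab [ 462.1 -325.8]
mouth [ 491.9 -193.1]
pre [ 453.5 -363.8]
inj [ 505.7 -131.6]
grasp [ 502.4 -146.2]
```

Call:
send_rows:
  offset:
    - [1, -0.04, 0]
    - [1, -0.04, 0]
    - [1, -0.04, 0]
    - [1, -0.04, 0]
    - [1, -0.04, 0]
    - [1, -0.04, 0]
  delta_rot:
    - [0, 0, -0.025]
    - [0, 0, -0.05]
    - [0, 0, -0.076]
    - [0, 0, -0.101]
    - [0, 0, -0.126]
    - [0, 0, -0.151]
  grip: 0

```text
time: 1.65
tool_pos: [314.0, -431.8, 226.7]
tcp_rot: [-3.142, 0.0, 1.356]
contact_force: [0.4, 0.1, 0.6]
grip_width: 36.6
finger_force: 0.0
```

Call:
send_rows:
  offset:
    - [0.4, 0.5, 0]
    - [0.8, 1, 0]
    - [0.8, 1, 0.2]
    - [0.8, 1, 0.6]
    - [0.8, 1, 0.6]
    - [0.8, 1, 0.6]
  delta_rot:
    - [0, 0, 0]
    - [0, 0, 0]
    - [0, 0, 0.001]
    - [0, 0, 0.001]
    - [0, 0, 0.001]
    - [0, 0, 0.001]

```text
time: 2.4
tool_pos: [452.3, -365.2, 156.3]
tcp_rot: [3.14, 0.001, 1.344]
contact_force: [0.4, -0.3, 0.4]
grip_width: 0.4
finger_force: 0.0
```

```bash
cat > rel.py <<'E'
from h import *
s=[476.57,-261.37,-.2211]
R=np.array([[np.cos(s[2]),-np.sin(s[2])],[np.sin(s[2]),np.cos(s[2])]])
o=get_obs();p=o["tool_pos"];print("holder xy",np.round(R.T@(p[:2]-s[:2]),1),"z",p[2],np.round(o["tcp_rot"],3),o["grip_width"])
E
python3 rel.py; python3 - <<'E'
from h import *
C=optics.get_calibration("wrist")
im=optics.capture("wrist");save("w.png",im)
for t,z in (("tab",83),("mouth",10)):
    for r in finder.pinpoint(t,"wrist"): print(t,r["uv"],r["confidence"],ray("wrist",r["uv"],z,C))
E
```

```text
holder xy [  -0.9 -106.7] z 156.2749310810643 [3.140e+00 1.000e-03 1.344e+00] 0.3536643337654027
tab [259.4, 147.8] 0.94 [ 463.30080163 -326.95756815   83.        ]
```

View pics/w.png

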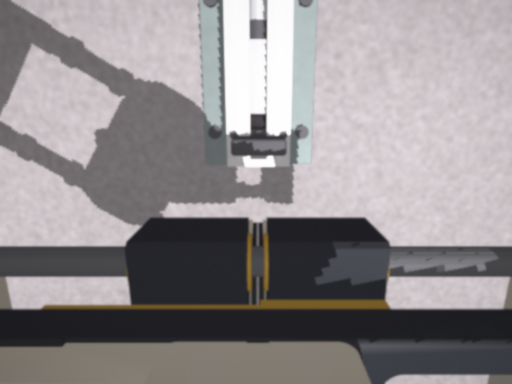

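The wrist view shows the tab centred at (259,147), measured within 2 mm of the fit. I'll go down behind it.

Call:
send_rows:
  offset:
    - [0, 0, 0.4]
    - [0, 0, 0.8]
    - [0, 0, 0.82]
    - [0.1, 0, 0.82]
    - [0.2, 0, 0.82]
    - [0.3, 0, 0.82]
    - [0.4, 0, 0.82]
    - [0.4, 0, 0.82]
  delta_rot:
    - [0, 0, 0]
    - [0, 0, 0]
    - [0, 0, 0]
    - [0, 0, 0]
    - [0, 0, 0]
    - [0, 0, 0]
    - [0, 0, 0]
    - [0, 0, 0]

```text
time: 3.55
tool_pos: [464.0, -318.0, 58.5]
tcp_rot: [3.138, 0.003, 1.346]
contact_force: [-0.9, -4.6, 2.8]
grip_width: 0.4
finger_force: 2.0
```

```bash
python3 rel.py
```

```text
holder xy [  0.2 -58. ] z 58.473151075420475 [3.138e+00 3.000e-03 1.346e+00] 0.42353191386841205
```

Call:
send_rows:
  offset:
    - [0.12, 0, 0]
    - [0.24, 0, 0]
    - [0.36, 0, 0]
    - [0.48, 0, 0]
    - [0.6, 0, 0]
    - [0.72, 0, 0]
    - [0.8, 0, 0]
    - [0.8, 0, 0]
  delta_rot:
    - [0, 0, 0]
    - [0, 0, 0]
    - [0, 0, 0]
    - [0, 0, 0]
    - [0, 0, 0]
    - [0, 0, 0]
    - [0, 0, 0]
    - [0, 0, 0]

```text
time: 4.55
tool_pos: [485.3, -225.6, 58.2]
tcp_rot: [3.138, 0.003, 1.345]
contact_force: [-3.0, -8.4, 6.2]
grip_width: 0.6
finger_force: 4.4
```

Call:
send_rows:
  offset:
    - [0.02, 0, 0]
    - [0.04, 0, 0]
    - [0.06, 0, 0]
    - [0.06, 0, 0]
  delta_rot:
    - [0, 0, 0]
    - [0, 0, 0]
    - [0, 0, 0]
    - [0, 0, 0]

```text
time: 5.05
tool_pos: [486.8, -219.4, 58.2]
tcp_rot: [3.138, 0.004, 1.345]
contact_force: [-3.1, -10.1, 6.9]
grip_width: 0.6
finger_force: 5.1
```

```bash
python3 rel.py
```

```text
holder xy [ 0.7 43.2] z 58.23279394553137 [3.138 0.004 1.345] 0.567210261509641
```

Call:
send_rows:
  offset:
    - [0.02, 0, 0]
    - [0.03, 0, 0]
    - [0.03, 0, 0]
  delta_rot:
    - [0, 0, 0]
    - [0, 0, 0]
    - [0, 0, 0]

```text
time: 5.42
tool_pos: [487.4, -216.5, 58.3]
tcp_rot: [3.138, 0.005, 1.345]
contact_force: [-5.5, -12.7, 6.9]
grip_width: 0.0
finger_force: 6.7
```

Call:
send_rows:
  offset:
    - [0.02, 0, 0]
    - [0.02, 0, 0]
  delta_rot:
    - [0, 0, 0]
    - [0, 0, 0]

```text
time: 5.68
tool_pos: [487.5, -216.4, 58.4]
tcp_rot: [3.137, 0.008, 1.345]
contact_force: [-9.1, -23.0, 5.8]
grip_width: 0.3
finger_force: 12.0
```

```bash
python3 rel.py
```

```text
holder xy [ 0.8 46.3] z 58.359763690834406 [3.137 0.008 1.345] 0.29358244875753586
```

The force rises while the position stays put, so the slide is at its stop. I'll back off with the slide following.

Call:
send_rows:
  offset:
    - [-0.03, 0, 0]
    - [-0.15, 0, 0]
    - [-0.3, 0, 0]
    - [-0.45, 0, 0]
    - [-0.6, 0, 0]
    - [-0.75, 0, 0]
    - [-0.9, 0, 0]
    - [-1, 0, 0]
  delta_rot:
    - [0, 0, 0]
    - [0, 0, 0]
    - [0, 0, 0]
    - [0, 0, 0]
    - [0, 0, 0]
    - [0, 0, 0]
    - [0, 0, 0]
    - [0, 0, 0]

```text
time: 6.68
tool_pos: [460.4, -329.4, 56.7]
tcp_rot: [3.14, 0.001, 1.344]
contact_force: [0.5, -4.4, 1.7]
grip_width: 0.3
finger_force: 1.6
```

Call:
send_rows:
  offset:
    - [-0.1, 0, 0]
    - [-0.3, 0, 0]
    - [-0.35, 0, 0]
    - [-0.35, 0, -0.4]
    - [-0.35, 0, -0.8]
    - [-0.35, 0, -0.8]
  delta_rot:
    - [0, 0, 0]
    - [0, 0, 0]
    - [0, 0, 0]
    - [0, 0, 0]
    - [0, 0, 0]
    - [0, 0, 0]

```text
time: 7.42
tool_pos: [452.3, -370.2, 156.0]
tcp_rot: [3.136, 0.003, 1.344]
contact_force: [0.8, -0.3, -0.5]
grip_width: 0.5
finger_force: 0.0
```

Call:
send_rows:
  offset:
    - [0.5, 0, 0]
    - [1, 0, 0]
    - [1, 0, 0]
  delta_rot:
    - [0, 0, 0]
    - [0, 0, 0]
    - [0, 0, 0]
  grip: 0.8

```text
time: 7.8
tool_pos: [477.6, -247.8, 151.1]
tcp_rot: [-3.138, -0.002, 1.349]
contact_force: [0.2, -0.5, -0.0]
grip_width: 25.7
finger_force: 0.0
```

```bash
python3 rel.py;python3 - <<'E'
from h import *
s=[476.57,-261.37,-.2211]
R=np.array([[np.cos(s[2]),-np.sin(s[2])],[np.sin(s[2]),np.cos(s[2])]])
def go(c):
    C=optics.get_calibration(c);im=optics.capture(c);save("d_"+c+".png",im)
    for t,z in (("tab",83),("nozzle_tip",24),("injector",10)):
        for r in finder.pinpoint(t,c):
            p=ray(c,r["uv"],z,C); print(c,t,np.round(r["uv"]),round(r["confidence"],2),np.round(p[:2],1),"holder",np.round(R.T@(p[:2]-s[:2]),1))
for c in("top","wrist"):go(c)
a=np.vstack([cv2.imread("pics/d_%s.png"%c) for c in("top","wrist")]);cv2.imwrite("pics/d.png",cv2.resize(a,None,fx=.78,fy=.78))
E
```

```text
holder xy [-2.  13.5] z 151.0534487034351 [-3.138e+00 -2.000e-03  1.349e+00] 25.684242555454706
top nozzle_tip [277. 243.] 0.68 [516.8 -71.5] holder [ -2.4 194.1]
top injector [130. 257.] 0.74 [436.1 236.2] holder [-148.6  476.6]
top injector [300. 253.] 0.67 [ 506.5 -124. ] holder [ -0.9 140.6]
top injector [144. 222.] 0.64 [514.5 226.1] holder [-69.9 483.9]
wrist tab [256. 296.] 0.95 [ 460.  -326.7] holder [ -1.8 -67.4]
wrist tab [255.  39.] 0.57 [ 501.2 -145.2] holder [ -1.4 118.7]
wrist injector [257.  40.] 0.69 [ 505.2 -132.3] holder [ -0.4 132.2]
```

View pics/d.png

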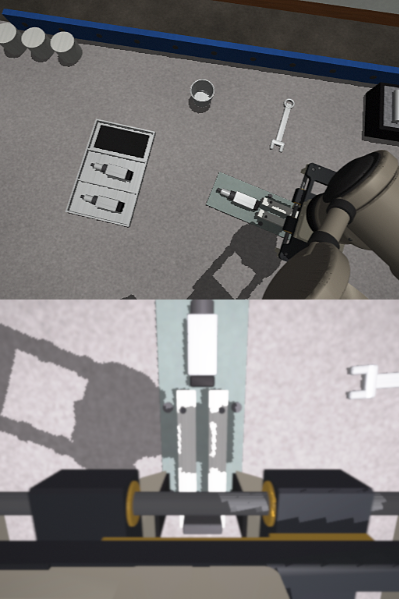

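The injector lies straight out on the apron with its centre at about holder (-0.5,132), and the tab is home at y=-67. Next I move over the head block.

Call:
send_rows:
  offset:
    - [0.4, 0, 0]
    - [0.8, 0, 0]
    - [0.88, 0, 0.1]
    - [0.88, 0, 0.4]
    - [0.88, 0, 0.6]
    - [0.88, 0, 0.6]
    - [0.88, 0, 0.6]
  delta_rot:
    - [0, 0, 0]
    - [0, 0, 0]
    - [0, 0, 0]
    - [0, 0, 0]
    - [0, 0, 0]
    - [0, 0, 0]
    - [0, 0, 0]

```text
time: 9.07
tool_pos: [502.0, -150.1, 80.9]
tcp_rot: [3.141, 0.0, 1.344]
contact_force: [1.0, 0.3, 0.3]
grip_width: 73.3
finger_force: 0.0
```

```bash
python3 rel.py;python3 - <<'E'
from h import *
C=optics.get_calibration("wrist");im=optics.capture("wrist");save("e.png",im)
for r in finder.pinpoint("nozzle_tip","wrist"): print(r["uv"],r["confidence"],ray("wrist",r["uv"],24,C))
E
```

```text
holder xy [  0.4 114.1] z 80.91522974535758 [3.141 0.    1.344] 73.34794301996386
[260.5, 88.1] 0.86 [522.29197186 -73.50582434  24.        ]
```

View pics/e.png

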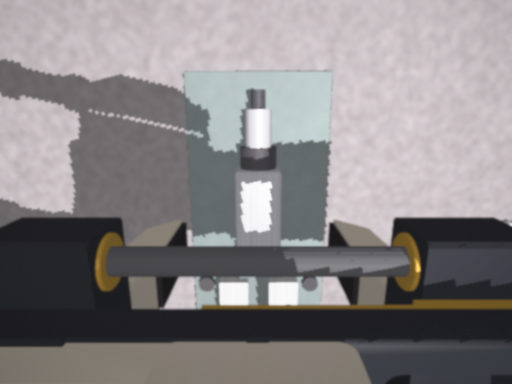

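The injector is centred between the open fingers, nozzle at (259,95). I'll lower and grip.

Call:
send_rows:
  offset:
    - [0.03, 0.01, 0.3]
    - [0.03, 0.01, 0.45]
    - [0.03, 0.01, 0.54]
    - [0.03, 0.01, 0.54]
    - [0.03, 0.01, 0.54]
  delta_rot:
    - [0, 0, 0]
    - [0, 0, 0]
    - [0, 0, 0]
    - [0, 0, 0]
    - [0, 0, 0]

```text
time: 9.8
tool_pos: [504.2, -146.4, 16.4]
tcp_rot: [3.14, 0.0, 1.344]
contact_force: [-0.4, -0.3, 0.6]
grip_width: 73.6
finger_force: 0.0
```

Call:
send_rows:
  offset:
    - [0, 0, 0]
    - [0, 0, 0]
    - [0, 0, 0]
    - [0, 0, 0]
    - [0, 0, 0]
    - [0, 0, 0]
    - [0, 0, 0]
    - [0, 0, 0]
  delta_rot:
    - [0, 0, 0]
    - [0, 0, 0]
    - [0, 0, 0]
    - [0, 0, 0]
    - [0, 0, 0]
    - [0, 0, 0]
    - [0, 0, 0]
    - [0, 0, 0]
  grip: 0

```text
time: 10.8
tool_pos: [503.5, -146.0, 15.5]
tcp_rot: [-3.142, 0.0, 1.344]
contact_force: [-0.1, 0.4, 0.4]
grip_width: 30.1
finger_force: 30.0
```

```bash
python3 rel.py
```

```text
holder xy [  1.  118.5] z 15.521652033776926 [-3.142  0.     1.344] 30.052575856308565
```

Call:
send_rows:
  offset:
    - [0, 0, -0.2]
    - [0, 0, -0.5]
    - [0.1, 0, -0.8]
    - [0.4, 0, -0.8]
    - [0.7, 0, -0.8]
    - [1, 0, -0.8]
  delta_rot:
    - [0, 0, 0]
    - [0, 0, 0]
    - [0, 0, 0]
    - [0, 0, 0]
    - [0, 0, 0]
    - [0, 0, 0]

```text
time: 11.55
tool_pos: [530.1, -28.0, 111.0]
tcp_rot: [-3.14, 0.0, 1.344]
contact_force: [-0.2, 0.3, -4.0]
grip_width: 29.9
finger_force: 30.0
```

Call:
send_rows:
  offset:
    - [0.3, 0, 0]
    - [0.6, 0.1, 0]
    - [0.9, 0.2, 0]
    - [1, 0.2, 0]
  delta_rot:
    - [0, 0, 0]
    - [0, 0, 0]
    - [0, 0, 0]
    - [0, 0, 0]

```text
time: 12.05
tool_pos: [581.1, 84.3, 110.6]
tcp_rot: [-3.141, 0.0, 1.346]
contact_force: [-0.6, -0.6, -3.4]
grip_width: 30.0
finger_force: 30.0
```

Call:
send_rows:
  offset:
    - [0.3, 0, 0]
    - [0.6, 0, 0]
    - [0.9, 0, 0]
    - [1, 0, 0]
    - [1, 0, 0]
    - [1, 0, 0]
  delta_rot:
    - [0, 0, -0.007]
    - [0, 0, -0.014]
    - [0, 0, -0.02]
    - [0, 0, -0.027]
    - [0, 0, -0.027]
    - [0, 0, -0.027]

```text
time: 12.8
tool_pos: [607.4, 198.1, 111.2]
tcp_rot: [-3.141, 0.001, 1.512]
contact_force: [-0.2, 0.7, -3.5]
grip_width: 30.0
finger_force: 30.0
```

```bash
cat > pl.py <<'E'
from h import *
C=optics.get_calibration("wrist");im=optics.capture("wrist");save("f.png",im);save("g.png",optics.capture("top"))
for t,z,c in (("pad",4,"wrist"),("pad",4,"top")):
  for r in finder.pinpoint(t,c): print(t,c,r["uv"],round(r["confidence"],2),ray(c,r["uv"],z,C if c=="wrist" else None))
o=get_obs();p=o["tool_pos"];y=o["tcp_rot"][2];d=np.array([611.0,208.8])-p[:2]
print(p,o["tcp_rot"],o["grip_width"],"need x,y units",(d@[np.cos(y),np.sin(y)])/120,(d@[np.sin(y),-np.cos(y)])/120,"rz",-(1.516-y)/2/np.pi)
E
python3 pl.py
```

```text
pad wrist [262.5, 160.4] 0.65 [613.66992586 223.16598655   4.        ]
pad top [157.8, 182.4] 0.9 [609.54112221 218.39527503   4.        ]
pad top [363.3, 161.1] 0.55 [ 740.30581233 -239.99569075    4.        ]
[607.81384436 198.44563169 111.62467943] [-3.14157271e+00  2.58452291e-04  1.51251957e+00] 29.795069813374393 need x,y units 0.08768636970400236 0.021480577478755668 rz -0.0005539273821920096
```

View pics/f.png

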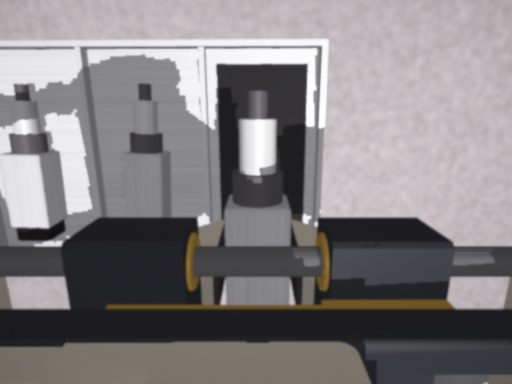

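The injector hangs level over the free lane, nozzle the same way as its neighbours, and three pad estimates agree. I'll lower it.

Call:
send_rows:
  offset:
    - [0.09, 0.03, 0]
    - [0.09, 0.03, 0.3]
    - [0.09, 0.03, 0.6]
    - [0.09, 0.03, 0.76]
    - [0.09, 0.03, 0.78]
    - [0.09, 0.03, 0.8]
    - [0.09, 0.03, 0.8]
  delta_rot:
    - [0, 0, 0]
    - [0, 0, 0]
    - [0, 0, 0]
    - [0, 0, 0]
    - [0, 0, 0]
    - [0, 0, 0]
    - [0, 0, 0]

```text
time: 13.88
tool_pos: [612.8, 210.2, 16.8]
tcp_rot: [3.139, -0.001, 1.514]
contact_force: [-0.0, -0.3, -3.8]
grip_width: 29.7
finger_force: 30.0
```

Call:
send_rows:
  offset:
    - [0, 0, 0.01]
    - [0, 0, 0.02]
    - [0, 0, 0.03]
    - [0, 0, 0.03]
    - [0, 0, 0.03]
  delta_rot:
    - [0, 0, 0]
    - [0, 0, 0]
    - [0, 0, 0]
    - [0, 0, 0]
    - [0, 0, 0]

```text
time: 14.5
tool_pos: [612.0, 210.0, 11.9]
tcp_rot: [3.142, 0.0, 1.514]
contact_force: [-0.9, -0.2, -4.0]
grip_width: 29.9
finger_force: 30.0
```

Force still shows the full weight (-4 N), so it has not touched yet. I'll continue in small steps.

Call:
send_rows:
  offset:
    - [0, 0, 0.01]
    - [0, 0, 0.01]
    - [0, 0, 0.01]
  delta_rot:
    - [0, 0, 0]
    - [0, 0, 0]
    - [0, 0, 0]

```text
time: 14.88
tool_pos: [612.1, 210.0, 11.5]
tcp_rot: [3.141, -0.0, 1.514]
contact_force: [-3.6, -0.2, 5.8]
grip_width: 29.6
finger_force: 30.0
```

Call:
send_rows:
  offset:
    - [0, 0, 0.01]
    - [0, 0, 0.01]
    - [0, 0, 0.01]
  delta_rot:
    - [0, 0, 0]
    - [0, 0, 0]
    - [0, 0, 0]

```text
time: 15.25
tool_pos: [612.2, 210.0, 11.5]
tcp_rot: [3.141, -0.0, 1.514]
contact_force: [-6.0, -1.6, 13.4]
grip_width: 29.9
finger_force: 30.0
```

It is seated, with the contact force rising to 13 N. I'll ease off a millimetre, open slightly and lift.

Call:
send_rows:
  offset:
    - [0, 0, -0.01]
    - [0, 0, -0.01]
  delta_rot:
    - [0, 0, 0]
    - [0, 0, 0]

```text
time: 15.5
tool_pos: [612.1, 210.0, 11.5]
tcp_rot: [3.141, -0.0, 1.514]
contact_force: [-3.5, -0.6, 8.1]
grip_width: 30.1
finger_force: 30.0
```

Call:
send_rows:
  offset:
    - [0, 0, 0]
    - [0, 0, 0]
    - [0, 0, 0]
    - [0, 0, 0]
    - [0, 0, 0]
  delta_rot:
    - [0, 0, 0]
    - [0, 0, 0]
    - [0, 0, 0]
    - [0, 0, 0]
    - [0, 0, 0]
  grip: 0.43

```text
time: 16.12
tool_pos: [612.0, 210.0, 10.6]
tcp_rot: [3.142, 0.0, 1.514]
contact_force: [0.4, -0.3, 0.8]
grip_width: 39.5
finger_force: 0.0
```

Call:
send_rows:
  offset:
    - [0, 0, -0.1]
    - [0, 0, -0.3]
    - [0, 0, -0.6]
    - [0, 0, -1]
    - [0, 0, -1]
    - [0, 0, -1]
  delta_rot:
    - [0, 0, 0]
    - [0, 0, 0]
    - [0, 0, 0]
    - [0, 0, 0]
    - [0, 0, 0]
    - [0, 0, 0]

```text
time: 16.88
tool_pos: [611.7, 209.9, 131.0]
tcp_rot: [3.141, 0.0, 1.514]
contact_force: [-0.2, -0.1, -0.4]
grip_width: 39.5
finger_force: 0.0
```

Call:
send_rows:
  offset:
    - [-0.4, 0, 0]
    - [-0.8, 0, 0]
    - [-1, 0, 0]
    - [-1, 0, 0]
  delta_rot:
    - [0, 0, 0]
    - [0, 0, 0]
    - [0, 0, 0]
    - [0, 0, 0]

```text
time: 17.38
tool_pos: [604.4, 88.5, 129.4]
tcp_rot: [-3.139, 0.0, 1.511]
contact_force: [-0.1, 0.9, 0.0]
grip_width: 39.5
finger_force: 0.0
```

```bash
python3 - <<'E'
from h import *
C=optics.get_calibration("wrist");im=optics.capture("wrist");save("k.png",im)
for t,z in (("nozzle_tip",20),("injector",6),("pad",4)):
  for r in finder.pinpoint(t,"wrist"): print(t,np.round(r["uv"]),round(r["confidence"],2),np.round(ray("wrist",r["uv"],z,C),1))
a=np.hstack([im,optics.capture("scene")]);save("l.png",cv2.resize(a,None,fx=.78,fy=.78))
E
```

```text
injector [145.  23.] 0.95 [523.9 225.9   6. ]
injector [258.  18.] 0.79 [613.1 224.    6. ]
injector [34. 25.] 0.78 [435.8 229.5   6. ]
```

View pics/l.png

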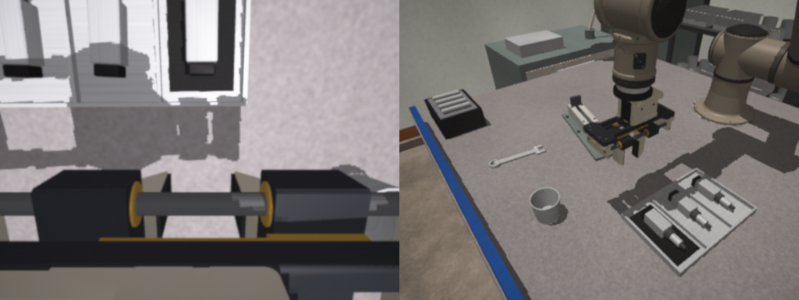

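The injector lies flat on the pad, measured at (613,224) against the pad centre (612,223). Its nozzle points the same way as its neighbours, the slide is home, the bystanders are untouched and the robot is clear.

```bash
python3 -c "
from h import *
print(ticket.close_job())"
```

```text
the job is handed in; nothing more can be done
None
```

The job is handed in, verdict not shown: the injector was ejected and laid flat on the pad about 1 mm from its centre by camera, nozzle matching its neighbours, with the slide back home and the robot clear at about 17 s.

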